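Put a spice jar in the door of a cupboard with a roller catch

ROBOT

A 6-joint arm with a two-finger parallel gripper is mounted at the origin on the work surface. World frame = base frame: x ahead of the robot, y to its left, z up, the work surface at z = 0. Lengths are in m, angles in rad, forces in N, time in s.
With the tool pointing down it reaches from about 0.4 to 0.925 m from the base axis. Payload 12.5 kg.
Tool frame: the origin (TCP) lies between the finger pads; the fingertips stand 19 mm ahead of it and the grasp point (between the pads) is the TCP (robot.nose_length is the distance from the TCP to the fingertips, in m); z points along the fingers, y is the direction in which the jaws open and shut (so a half turn about z gives the same grasp; the last joint's range is limited). The gripper opens to 95 mm and grips with 3 to 60 N. Pads are 20 mm wide; open, the fingers measure 119 mm over their backs; the gripper's body (75 mm by 180 mm) begins 59 mm behind the grasp point.
Start: joints at [1.144, 0.491, 1.559, -0, 1.092, -0.106], TCP at [0.197, 0.593, 0.234] pointing down, gripper open.
Joint ranges: [-3.1, 3.1], [-0.84, 2.19], [0.05, 2.79], [-1.13, 4.28], [0.06, 2.93], [-2.69, 2.69]. Speed limits (rad/s): [2.22, 2.22, 2.79, 3.14, 3.14, 3.14].

INTERFACE

Orientations are given as a 3x3 rotation matrix whose columns are the frame's x, y, z axes.
In Python, from station import robot gives the robot as it stands.
- The arm moves only by the shell command python3 -m jog 'ROWS' [OPENING]. ROWS is JSON, a list of rows, each a list of 2 entries, a list of its own where there are three numbers: the shift along the world's x, y, z in m, then the turn, a rotation vector about the world's x, y, z in degrees. A call has 1 to 20 rows; each row is the pose to reach, as a shift and turn from the pose commanded when the call began; what a row does not reach only later rows make up. A row lasts 1/12 s, in which the tool goes at most 41.7 mm and 7.16 degrees, less where a joint would pass 70% of its speed; a pose out of reach is approached as far as the arm can. A call with a gripper value outside its range is refused whole. OPENING is the opening, from -1 (shut) to 1 (fully open), set as the call begins (- or left out, the last holds). The fingers move at their own pace and stop on an object; the grip force is fixed at half the most. Time passes only in rows, so rows that repeat a pose let the fingers close. It gives the time, the measured TCP pose, the force and the opening at its end, in the units of the state.
- robot.state(): the state, without advancing time (a new reading comes with each control period).
- robot.grab_frame(name): name is "scene" or "side" or "wrist"; returns (picture, depth): 420x560x3 uint8, red, green, blue; 420x560 float32, m along the optical axis (not along the pixel's ray), 0 where there is no reading.
- robot.camera_params(name): a dict with "fx", "fy", "cx", "cy" (pixels), "eye" and "orientation" of the camera in the world. Camera axes: x right, y down, z forward; pixel columns grow to the right and rows downward; lengths in m; the calibration is good to about 2 mm. A picture is of the moment at which its call begins: read the wrist's pose just before it. camera_params takes no time and is no camera call; for the wrist camera it gives the pose at the moment of the call.
- robot.hand_in(): hands the job in, once; it reports no verdict.
The state is a dict: "clock": time; "joint_positions": joint angles; "joint_vel": joint speeds; "tau": joint torques, N m; "tcp_pos": TCP position; "tool_rot": TCP orientation; "force": force on the tool from outside, world axes, zero at the start; "wrist_torque": the same for the moment, N m; "opening": finger opening in m.
Only numpy, scipy, OpenCV 4.12 (cv2) and the standard library are available. Lean on these libraries where they do the work, as an engineer would, in place of code of your own. Each camera call takes 0.05 s, during which the arm holds its last target. There are 200 camera calls.

TASK

Pull the little cupboard's door wide open past its roller catch, stand the spice jar with the dark wooden lid upright in the holder on the inside of the door, let go of it, then swing the door closed without slamming it and press it past the catch until it snaps fully shut. Work the door by its bar handle, not by the painted panel, and feel your way: the handle sits on soft rubber bushes that tear if it is pushed or pulled with more than 24 N. Leave the other two jars and the mortar standing where they are.

Things in the scene. Friction and masses are not known exactly. Their poses are not given: they have to be found in the camera images.
- cupboard: Fixed oak cupboard, 160 (x) x 220 (y) x 200 (z) mm, origin at the centre of its underside, front facing its own -x, hinge on its +y side; a dark blue door covers the front. Inside, low near the free edge, a sprung roller rises and falls; a steel strike on the door must ride over it. The roller's height setting differs from time to time and is not told.
- door (a joint): Door angle, rad: 0 shut on its stop, grows to 1.75 as it opens (clockwise from above). Panel 206 x 18 mm, 5 to 195 mm above the counter. Upright hinge, friction 0.1 N m: it stays where left. The catch holds the shut door with 7 to 10 N at the handle; closing, the strike meets the roller at about 0.04 rad, where 14 to 18 N at the handle are needed; it passes at about 0.015 rad and is drawn to 0.
- door_hinge (a point): Point on the door's hinge axis, 100 mm above the counter, mid-thickness of the door and 2 mm beyond its edge. Axes turn with the door: x is the door's inward normal (parallel to the cupboard's x when shut), y runs from the free edge to the hinge, z up.
- door_handle (a point): Middle of the level brass bar handle outside the door: 10 mm thick, 100 mm long along the door's width, a foot at each end, free between; centre 40 mm off the face, 165 mm above the counter, 30 mm below the door's top. At rest at (-49, -140, +65) mm from door_hinge in the door's axes, which it shares. It gives along the door's normal (see joint handle).
- handle (a joint): Give of the bar handle on its rubber bushes along the door's normal, m: 0 at rest, positive pushed towards the door, negative pulled; it gives 1 mm for every 2 N and springs back, so the handle travels some millimetres before the door does. A sideways strain left in a tight grip adds to the load. The bushes tear beyond 12 mm (24 N) either way.
- holder (a point): Centre of the floor of the oak jar holder on the door's inner face: a pocket 52 x 52 mm inside, three 4 mm walls rising 24 mm above its floor, the fourth side the door itself. The floor is 98 mm above the counter, at (+35, -105, -2) mm from door_hinge in the door's axes, which it shares. Hidden inside while the door is shut.
- jar_mid (a point): Centre of the glass spice jar with a dark brown wooden lid and green contents, to be put away: a straight cylinder 44 mm in diameter, 85 mm tall (this point is 42.5 mm above its underside), about 160 g, z up along its axis.
- jar_blue_mid (a point): Centre of the jar with a blue lid, same size as the jar with the wooden lid; a bystander to be left alone.
- jar_white_mid (a point): Centre of the jar with a white ceramic lid, same size; a bystander to be left alone.
- mortar_mid (a point): Grey stone mortar (bowl), 100 mm across, 60 mm tall, this point 30 mm above its underside; a bystander to be left alone.
There are look-alikes about, which are no part of the job. Leave any orange or pink look-alike of the part that bears jar_mid alone.

How it is judged:
On the way, in this order (a step that is already met when the one before it is completed fails the run):
1. the door has been pulled past its catch and stands wide open (more than 1.1 rad) (value of joint door above 1.1 rad), for 0.2 s.
2. the jar with the wooden lid stands upright in the holder, let go, with the door still open (horizontal distance between jar_mid and holder below 0.012 m and z of jar_mid in the frame of holder between 0.036 and 0.05 m and angle between jar_mid's own z axis and vertical below 0.15 rad and value of joint door above 0.6 rad and contact force between the fingers and jar below 0.1 N and linear speed of jar below 0.05 m/s), for 0.2 s.
At the end, for the whole second after the job is handed in: The door is snapped fully shut (angle under 0.015 rad), with the wooden-lidded jar at rest and upright (within 0.15 rad) on the floor of the holder, its axis within 12 mm of the holder's centre; the other jars and the mortar stand upright within 30 mm of where they were (value of joint door below 0.015 rad and horizontal distance between jar_mid and holder below 0.012 m and z of jar_mid in the frame of holder between 0.036 and 0.05 m and angle between jar_mid's own z axis and vertical below 0.15 rad and linear speed of jar below 0.02 m/s and contact force between the fingers and jar below 0.1 N and distance of each of jar_blue_mid, jar_white_mid, mortar_mid from where it was at the start of the episode below 0.03 m and angle between each of jar_blue_mid, jar_white_mid, mortar_mid's own z axis and vertical below 0.2 rad); the robot touches nothing.
It fails at once if the handle is pushed or pulled more than 12 mm on its rubber bushes (24 N) (value of joint handle above 0.012 m or value of joint handle below -0.012 m).
It fails at once if the robot presses on the door's painted panel with more than 8 N (contact force between any of the fingers, the arm and door_c0 above 8 N).
It fails at once if the door is slammed: it closes faster than 2 rad/s (0.4 m/s at its edge) before it reaches the catch (value of joint door above 0.1 rad and velocity of joint door below -2 rad/s).
It fails at once if another jar or the mortar is moved more than 30 mm or knocked over (distance of any of jar_blue_mid, jar_white_mid, mortar_mid from where it was at the start of the episode above 0.03 m or angle between any of jar_blue_mid, jar_white_mid, mortar_mid's own z axis and vertical above 0.3 rad).
It also fails if it takes over 72 s, if anything falls off the work surface, if the arm or the gripper's body presses on something with over 40 N, if the wrist force passes 120 N, or if a joint passes its speed limit or range.

## Working session

There is one attempt and no reset: what is moved stays moved. The work goes in short steps, Python scripts to look and compute and a shell command to move; the robot and the scene stay as the last step left them, time stands still between calls to the robot, and variables do not carry over. Pictures are saved under pics/ and viewed, about 8 in all and at most 12, crops included, and the job is handed in when it is done.

```bash
mkdir -p pics; ls; python3 - <<'E'
from station import robot
import cv2,numpy as np
ims=[]
for n in("scene","side"):
    p,d=robot.grab_frame(n); c=robot.camera_params(n); print(n,c)
    np.savez(f"pics/{n}0.npz",p=p,d=d,**{k:np.array(v) for k,v in c.items()})
    cv2.imwrite(f"pics/{n}0.png",p[:,:,::-1])
s=robot.state();print(s["tcp_pos"],s["tool_rot"],s["opening"],s["clock"])
E
```

```text
pics
scene {'fx': 409.7672028447685, 'fy': 409.7672028447685, 'cx': 281.79659675802384, 'cy': 210.57539780980323, 'eye': array([1.34442109, 0.10469847, 0.63730131]), 'orientation': array([[-0.07287248,  0.55209016, -0.8305938 ],
       [ 0.99728535,  0.03151816, -0.06654731],
       [-0.01056133, -0.83318849, -0.55288824]])}
side {'fx': 523.8663126203701, 'fy': 523.8663126203701, 'cx': 276.1392338110659, 'cy': 202.22014975700102, 'eye': array([ 0.08871964, -0.94932086,  0.93743365]), 'orientation': array([[ 0.89475239, -0.2709635 ,  0.35496047],
       [-0.44639132, -0.52069283,  0.72774568],
       [-0.01236714, -0.80960346, -0.58684691]])}
[0.19695615 0.59296236 0.23314161] [[-9.48990696e-01  3.15303799e-01 -4.15217646e-04]
 [ 3.15304047e-01  9.48990322e-01 -8.52078839e-04]
 [ 1.25373833e-04 -9.39534695e-04 -9.99999551e-01]] 0.09548015195688958 0.1
```

View pics/scene0.png

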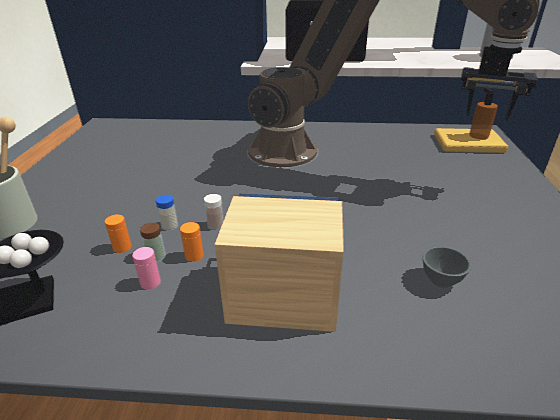

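View pics/side0.png

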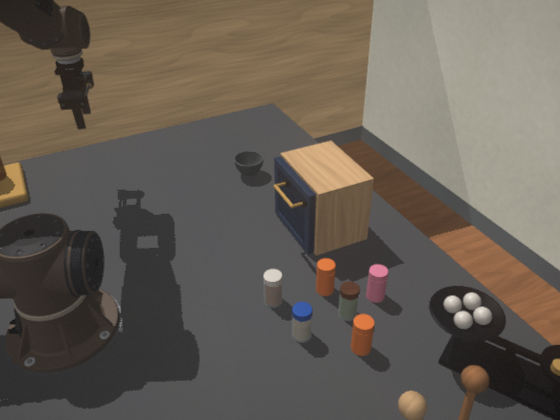

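The wooden-lidded jar is at scene (152,240) / side (348,300). Its look-alikes are orange at side (326,277) and (363,335), pink (377,283), blue (302,322) and white (272,288). Only the dark brown lid with green contents fits. I'll measure and confirm with a crop.

```bash
cat > h.py <<'E'
import numpy as np,cv2
def load(f):
    z=np.load(f); return z
def pts(z):
    d=z["d"];v,u=np.mgrid[:420,:560]
    P=np.dstack([(u-z["cx"])/z["fx"]*d,(v-z["cy"])/z["fy"]*d,d])
    return P@z["orientation"].T+z["eye"]
def ray(z,u,v,h):
    r=z["orientation"]@np.array([(u-z["cx"])/z["fx"],(v-z["cy"])/z["fy"],1]);t=(h-z["eye"][2])/r[2];return z["eye"]+t*r
E
python3 - <<'E'
from h import *
for n,seeds in(("scene",dict(wood=(152,231),blue=(166,202),white=(213,200),or1=(118,221),or2=(191,229),pink=(146,255),mortar=(445,258))),
 ("side",dict(wood=(348,291),blue=(302,312),white=(272,277),or1=(363,323),or2=(326,266),pink=(377,272),mortar=(249,160)))):
    z=load(f"pics/{n}0.npz");P=pts(z)
    print(n)
    for k,(u,v) in seeds.items():
        # all depth points in window within jar heights, near the seed
        c=P[v,u]; r=.04 if k!="mortar" else .07
        m=(np.hypot(P[...,0]-c[0],P[...,1]-c[1])<r)&(P[...,2]>.0815 if k!="mortar" else P[...,2]>.056)&(P[...,2]<.095)
        q=P[m]
        if len(q)>5:
            (a,b),rr=cv2.minEnclosingCircle(q[:,:2].astype(np.float32)); print(k,c.round(3),"top ctr",round(a,4),round(b,4),round(rr,4),len(q),q[:,2].max().round(4))
        else: print(k,c.round(3),len(q))
    m=(abs(P[...,2]-.2)<.006)&(P[...,0]>.3)&(abs(P[...,1])<.5)&(P[...,0]<1.1)
    m=cv2.morphologyEx(m.astype(np.uint8),cv2.MORPH_OPEN,np.ones((5,5)))>0
    q=P[m][:,:2]; rect=cv2.minAreaRect(q.astype(np.float32)); print("top",rect,cv2.boxPoints(rect).round(4).tolist(),np.median(P[m][:,2]))
a=cv2.imread("pics/side0.png")[240:370,240:410];b=cv2.imread("pics/side0.png")[140:270,240:410]
cv2.imwrite("pics/crop1.png",cv2.resize(np.hstack([a,b]),None,fx=2.3,fy=2.3,interpolation=3))
E
```

```text
scene
wood [ 0.615 -0.251  0.085] top ctr 0.6025 -0.2621 0.0229 179 0.0869
blue [ 0.49  -0.258  0.084] top ctr 0.4769 -0.2689 0.0227 131 0.0871
white [ 0.474 -0.141  0.083] top ctr 0.4662 -0.1453 0.0236 133 0.0874
or1 [ 0.58  -0.346  0.084] top ctr 0.5748 -0.3606 0.0241 168 0.0872
or2 [ 0.604 -0.164  0.086] top ctr 0.5969 -0.1717 0.0239 182 0.0881
pink [ 0.699 -0.235  0.085] top ctr 0.6935 -0.2454 0.0238 231 0.0869
mortar [0.613 0.412 0.036] top ctr 0.6456 0.4011 0.0496 205 0.062
top ((0.713702380657196, 0.05513051897287369), (0.22089390456676483, 0.17988358438014984), 87.93456268310547) [[0.6197999715805054, -0.052000001072883606], [0.7996000051498413, -0.05849999934434891], [0.8076000213623047, 0.1623000055551529], [0.6277999877929688, 0.16869999468326569]] 0.19979132608505337
side
wood [ 0.594 -0.272  0.088] top ctr 0.6039 -0.2661 0.0235 227 0.0891
blue [ 0.474 -0.278  0.086] top ctr 0.4779 -0.2701 0.0238 256 0.0897
white [ 0.464 -0.152  0.085] top ctr 0.4673 -0.1478 0.0235 206 0.0902
or1 [ 0.575 -0.361  0.083] top ctr 0.5749 -0.3597 0.0242 281 0.0898
or2 [ 0.593 -0.179  0.086] top ctr 0.5984 -0.1737 0.0239 193 0.089
pink [ 0.686 -0.253  0.089] top ctr 0.6961 -0.2485 0.0233 205 0.0893
mortar [0.666 0.435 0.028] top ctr 0.6517 0.404 0.0488 71 0.0638
top ((0.7224031090736389, 0.05423084646463394), (0.22942650318145752, 0.16919702291488647), 88.8150863647461) [[0.6355000138282776, -0.05869999900460243], [0.8046000003814697, -0.062199998646974564], [0.8094000220298767, 0.1671999990940094], [0.6402000188827515, 0.17069999873638153]] 0.20000456699794722
```

View pics/crop1.png

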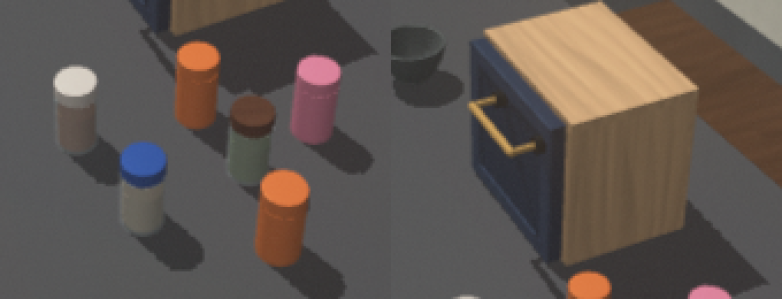

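Confirmed: the brown-lidded jar with green contents sits in the middle of the cluster, crop (251,140), at about (0.603,-0.264). The handle bar runs between side pixels (275,185) and (298,208). Next I'll locate the handle.

```bash
python3 - <<'E'
from h import *
z=load("pics/side0.npz");P=pts(z);p=z["p"].astype(int)
hsv=cv2.cvtColor(z["p"],cv2.COLOR_RGB2HSV)
m=(hsv[...,1]>110)&(hsv[...,0]>10)&(hsv[...,0]<32)&(hsv[...,2]>70)
w=np.zeros_like(m);w[175:215,268:306]=1;m&=w
q=P[m];print(m.sum(),q[::9].round(3).tolist())
vs,us=np.nonzero(m)
R=np.array([ray(z,u,v,.168) for u,v in zip(us,vs)])
b=R[R[:,0]<np.percentile(R[:,0],60)]
print(cv2.fitLine(b[:,:2].astype(np.float32),2,0,.01,.01).ravel(),b.min(0),b.max(0))
E
```

```text
144 [[0.629, 0.113, 0.142], [0.594, 0.073, 0.17], [0.591, 0.074, 0.167], [0.583, 0.069, 0.167], [0.579, 0.056, 0.169], [0.583, 0.051, 0.165], [0.581, 0.036, 0.168], [0.58, 0.03, 0.166], [0.58, 0.017, 0.168], [0.579, 0.01, 0.167], [0.587, -0.003, 0.169], [0.585, -0.011, 0.169], [0.602, -0.026, 0.169], [0.626, 0.05, 0.109], [0.609, -0.03, 0.167], [0.596, -0.028, 0.167]]
[0.01919612 0.99981576 0.5822454  0.01710432] [ 0.57695202 -0.03124163  0.168     ] [0.58661894 0.07627854 0.168     ]
```

```bash
python3 -m jog '[[[0.385,-0.571,0.09],[0,0,-73]],[[0.385,-0.571,0.09],[0,0,-73]],[[0.385,-0.571,0.09],[0,0,-73]],[[0.385,-0.571,0.09],[0,0,-73]],[[0.385,-0.571,0.09],[0,0,-73]],[[0.385,-0.571,0.09],[0,0,-73]],[[0.385,-0.571,0.09],[0,0,-73]],[[0.385,-0.571,0.09],[0,0,-73]],[[0.385,-0.571,0.09],[0,0,-73]],[[0.385,-0.571,0.09],[0,0,-73]],[[0.385,-0.571,0.09],[0,0,-73]],[[0.385,-0.571,0.09],[0,0,-73]],[[0.385,-0.571,0.09],[0,0,-73]],[[0.385,-0.571,0.09],[0,0,-73]],[[0.385,-0.571,0.09],[0,0,-73]],[[0.385,-0.571,0.09],[0,0,-73]],[[0.385,-0.571,0.09],[0,0,-73]],[[0.385,-0.571,0.09],[0,0,-73]],[[0.385,-0.571,0.09],[0,0,-73]],[[0.385,-0.571,0.09],[0,0,-73]]]' -0.24
cat >> h.py <<'E'
def grab(n,f):
    from station import robot
    s=robot.state();c=robot.camera_params(n);p,d=robot.grab_frame(n)
    np.savez(f"pics/{f}.npz",p=p,d=d,**{k:np.array(v) for k,v in c.items()})
    cv2.imwrite(f"pics/{f}.png",p[:,:,::-1]);return s,load(f"pics/{f}.npz")
E
python3 - <<'E'
from h import *
s,z=grab("wrist","w1");print(s["tcp_pos"],s["joint_positions"],s["force"],z["eye"],z["orientation"])
E
```

```text
clock: 1.77
tcp_pos: [0.5816, 0.0224, 0.3232]
tool_rot: [[0.024, 1.0, -0.001], [1.0, -0.024, 0.0], [0.0, -0.001, -1.0]]
force: [-0.6, 0.8, -1.0]
opening: 0.0361
[0.58161351 0.02244196 0.32317658] [-7.49782074e-02  3.52390097e-01  1.54159534e+00  1.93456411e-04
  1.24865213e+00 -5.07493057e-02] [-0.62242006  0.76279503 -1.02298645] [0.58374988 0.10356064 0.47365789] [[ 9.99717447e-01 -2.26095179e-02 -7.33731129e-03]
 [-2.37635567e-02 -9.57973087e-01 -2.85872102e-01]
 [-5.65516332e-04  2.85965688e-01 -9.58239691e-01]]
```

View pics/w1.png

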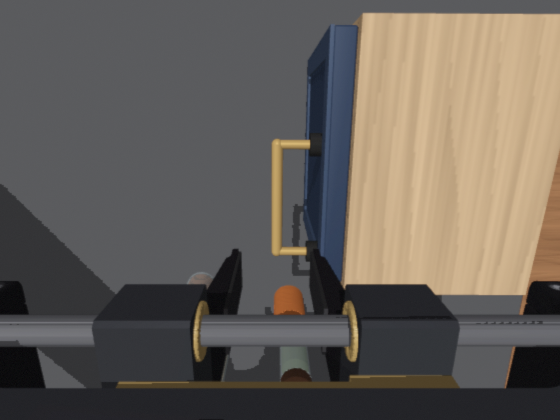

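The wrist view shows the bar from (277,143) to (276,251), with the door panel's top edge at columns 330-350. I'll fit the bar and the door edge.

```bash
python3 - <<'E'
from h import *
z=load("pics/w1.npz");hsv=cv2.cvtColor(z["p"],cv2.COLOR_RGB2HSV)
m=(hsv[...,1]>100)&(hsv[...,0]>10)&(hsv[...,0]<32)&(hsv[...,2]>60)
bar=[];
for v in range(152,243):
    u=np.nonzero(m[v,265:292])[0]
    if len(u): bar.append(ray(z,265+u.mean(),v,.166))
bar=np.array(bar);l=cv2.fitLine(bar[:,:2].astype(np.float32),2,0,.01,.01).ravel();print("bar",l,"yaw",np.degrees(np.arctan2(-l[0],l[1])))
col=np.nonzero(m[100:300,270:284].sum(1)>4)[0]+100;print(col.min(),col.max(),ray(z,277,col.min(),.165),ray(z,277,col.max(),.165))
P=pts(z)
# oak top z=.2
t=(abs(P[...,2]-.2)<.003)&m; q=P[t][:,:2].astype(np.float32);r=cv2.minAreaRect(q);print("oak",r,cv2.boxPoints(r).round(4).tolist())
d=(abs(P[...,2]-.195)<.0035)&(hsv[...,0]>95)&(hsv[...,0]<130)&(P[...,0]<.66);q=P[d][:,:2].astype(np.float32);r=cv2.minAreaRect(q);print("door",r,cv2.boxPoints(r).round(4).tolist())
E
```

```text
bar [0.02522602 0.9996818  0.5828808  0.02768137] yaw -1.4454978
139 299 [0.58446439 0.07967895 0.165     ] [ 0.58096964 -0.0763844   0.165     ]
oak ((0.8008700013160706, -0.006616555154323578), (0.07639535516500473, 0.0010310180950909853), 88.81841278076172) [[0.7996000051498413, -0.04479999840259552], [0.800599992275238, -0.04479999840259552], [0.8022000193595886, 0.031599998474121094], [0.8011000156402588, 0.031599998474121094]]
door ((0.6313214302062988, 0.0602584071457386), (0.20344963669776917, 0.020097501575946808), 88.40402221679688) [[0.618399977684021, -0.041099999099969864], [0.6384999752044678, -0.04170000180602074], [0.6442000269889832, 0.16169999539852142], [0.6241000294685364, 0.16220000386238098]]
```

```bash
python3 -m jog '[[[0.001,0.002,-0.03],[0,0,0]],[[0.001,0.002,-0.06],[0,0,0]],[[0.001,0.002,-0.09],[0,0,0]],[[0.001,0.002,-0.115],[0,0,0]],[[0.001,0.002,-0.135],[0,0,0]],[[0.001,0.002,-0.147],[0,0,0]],[[0.001,0.002,-0.156],[0,0,0]],[[0.001,0.002,-0.156],[0,0,0]]]' - && python3 -m jog '[[[0,0,0],[0,0,0]],[[0,0,0],[0,0,0]],[[0,0,0],[0,0,0]],[[0,0,0],[0,0,0]]]' -0.62; python3 - <<'E'
from h import *
s,z=grab("wrist","w2")
E
```

```text
clock: 2.48
tcp_pos: [0.5821, 0.0251, 0.1663]
tool_rot: [[0.023, 1.0, -0.002], [1.0, -0.023, 0.0], [0.0, -0.002, -1.0]]
force: [0.1, 0.3, 0.3]
opening: 0.0366
clock: 2.82
tcp_pos: [0.5833, 0.0242, 0.1685]
tool_rot: [[0.024, 1.0, 0.001], [1.0, -0.024, -0.0], [-0.0, 0.001, -1.0]]
force: [0.4, 0.6, 0.1]
opening: 0.0192
```

View pics/w2.png

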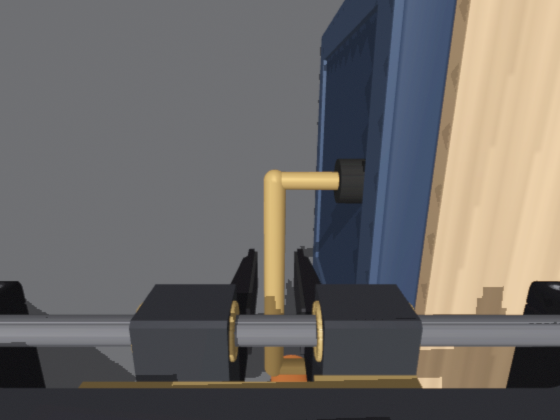

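The bar, from (275,180) to (275,370), lies centred between the fingers and clear of both. I'll pull gently.

```bash
python3 -m jog '[[[-0.002,0,0],[0,0,0]],[[-0.004,0,0],[0,0,0]],[[-0.006,0,0],[0,0,0]],[[-0.008,0,0],[0,0,0]],[[-0.008,0,0],[0,0,0]]]' - ; python3 -m jog '[[[-0.001,0,0],[0,0,0]],[[-0.002,0,0],[0,0,0]],[[-0.002,0,0],[0,0,0]]]' - ; python3 -m jog '[[[-0.001,0,0],[0,0,0]],[[-0.002,0,0],[0,0,0]],[[-0.002,0,0],[0,0,0]]]' -
```

```text
clock: 3.28
tcp_pos: [0.5755, 0.0242, 0.1679]
tool_rot: [[0.024, 1.0, 0.002], [1.0, -0.024, 0.0], [0.0, 0.002, -1.0]]
force: [5.2, 0.2, -1.7]
opening: 0.0181
clock: 3.53
tcp_pos: [0.5742, 0.0242, 0.1679]
tool_rot: [[0.024, 1.0, 0.003], [1.0, -0.024, 0.0], [0.0, 0.003, -1.0]]
force: [7.6, 1.0, -3.1]
opening: 0.0182
clock: 3.78
tcp_pos: [0.5727, 0.0242, 0.1679]
tool_rot: [[0.024, 1.0, 0.005], [1.0, -0.024, 0.0], [0.0, 0.005, -1.0]]
force: [11.5, 3.3, -5.7]
opening: 0.0182
```

```bash
python3 -m jog '[[[-0.001,0,0],[0,0,0]],[[-0.0015,0,0],[0,0,0]],[[-0.0015,0,0],[0,0,0]]]' - ; python3 -m jog '[[[-0.001,0,0],[0,0,0]],[[-0.0015,0,0],[0,0,0]],[[-0.0015,0,0],[0,0,0]]]' -
```

```text
clock: 4.03
tcp_pos: [0.5702, 0.0244, 0.1678]
tool_rot: [[0.024, 1.0, 0.002], [1.0, -0.024, 0.0], [0.0, 0.002, -1.0]]
force: [0.4, -0.5, -0.0]
opening: 0.0177
clock: 4.28
tcp_pos: [0.5676, 0.0241, 0.1676]
tool_rot: [[0.024, 1.0, -0.001], [1.0, -0.024, -0.0], [-0.0, -0.001, -1.0]]
force: [0.3, -0.0, -0.3]
opening: 0.018
```

The catch released at about 10 N. Next I'll compute the arc.

```bash
cat >> h.py <<'E'
H=np.array([.635,.1637]);YAW=-.0262
def dw(phi,v):
    a=YAW-phi;c,s=np.cos(a),np.sin(a);return H+np.array([c*v[0]-s*v[1],s*v[0]+c*v[1]])
E
python3 - <<'E'
from h import *
from station import robot
t=robot.state()["tcp_pos"][:2]
f=np.r_[np.arange(.1,1.3,.07),1.31,1.34,1.35]
print(len(f))
for p in f: print(round(p,2),(dw(p,(-53,-140) if 0 else (-.053,-.140))-t).round(3),round(-np.degrees(p),1))
E
```

```text
21
0.1 [-0.003  0.007] -5.7
0.17 [-0.012  0.013] -9.7
0.24 [-0.021  0.019] -13.8
0.31 [-0.029  0.025] -17.8
0.38 [-0.037  0.032] -21.8
0.45 [-0.044  0.04 ] -25.8
0.52 [-0.051  0.048] -29.8
0.59 [-0.057  0.056] -33.8
0.66 [-0.062  0.065] -37.8
0.73 [-0.067  0.074] -41.8
0.8 [-0.071  0.084] -45.8
0.87 [-0.075  0.094] -49.8
0.94 [-0.078  0.104] -53.9
1.01 [-0.08   0.114] -57.9
1.08 [-0.082  0.124] -61.9
1.15 [-0.082  0.135] -65.9
1.22 [-0.082  0.145] -69.9
1.29 [-0.081  0.156] -73.9
1.31 [-0.081  0.159] -75.1
1.34 [-0.08   0.163] -76.8
1.35 [-0.08   0.165] -77.3
```

```bash
python3 -m jog '[[[-0.003,0.004,0],[0,0,-5.7]],[[-0.012,0.012,0],[0,0,-9.7]],[[-0.021,0.019,0],[0,0,-13.8]],[[-0.029,0.025,0],[0,0,-17.8]],[[-0.037,0.032,0],[0,0,-21.8]],[[-0.044,0.040,0],[0,0,-25.8]],[[-0.051,0.048,0],[0,0,-29.8]],[[-0.057,0.056,0],[0,0,-33.8]],[[-0.057,0.056,0],[0,0,-33.8]]]' -
```

```text
clock: 5.03
tcp_pos: [0.5101, 0.081, 0.1678]
tool_rot: [[0.578, 0.816, -0.001], [0.816, -0.578, -0.0], [-0.0, -0.0, -1.0]]
force: [0.9, 0.5, -0.3]
opening: 0.0179
```

```bash
python3 -m jog '[[[-0.005,0.009,0],[0,0,-4]],[[-0.010,0.018,0],[0,0,-8]],[[-0.014,0.028,0],[0,0,-12]],[[-0.018,0.038,0],[0,0,-16]],[[-0.021,0.048,0],[0,0,-20]],[[-0.023,0.058,0],[0,0,-24]],[[-0.025,0.068,0],[0,0,-28]],[[-0.025,0.079,0],[0,0,-32]],[[-0.025,0.089,0],[0,0,-36]],[[-0.024,0.1,0],[0,0,-40]],[[-0.023,0.107,0],[0,0,-43]],[[-0.023,0.11,0],[0,0,-44]],[[-0.023,0.11,0],[0,0,-44]],[[-0.023,0.11,0],[0,0,-44]],[[-0.023,0.11,0],[0,0,-44]]]' -; python3 - <<'E'
from h import *
s,z=grab("wrist","w3")
s,z=grab("scene","s3")
from station import robot
print(s["joint_positions"],s["clock"])
E
```

```text
clock: 6.28
tcp_pos: [0.4881, 0.1897, 0.1676]
tool_rot: [[0.982, 0.189, -0.0], [0.189, -0.982, -0.0], [-0.0, 0.0, -1.0]]
force: [-0.9, -0.1, 0.5]
opening: 0.0182
[ 2.44551980e-01  4.31390142e-01  1.88036085e+00 -1.30333209e-04
  8.30019734e-01  1.62551664e+00] 6.3333
```

View pics/w3.png

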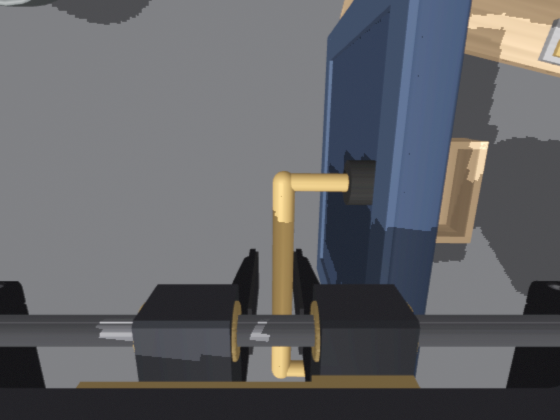

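The door is open. The bar sits free in the cage and the holder shows at (462,190). I'll lift off and measure the door and holder.

```bash
python3 -m jog '[[[0,0,0],[0,0,0]],[[0,0,0],[0,0,0]],[[0,0,0],[0,0,0]],[[0,0,0.02],[0,0,0]],[[0,0,0.05],[0,0,0]],[[0,0,0.09],[0,0,0]],[[0,0,0.13],[0,0,0]],[[0,-0.02,0.17],[0,0,0]],[[0,-0.04,0.19],[0,0,0]],[[0,-0.06,0.19],[0,0,0]],[[0,-0.06,0.19],[0,0,0]]]' -0.24; python3 - <<'E'
from h import *
s,z=grab("wrist","w4")
E
```

```text
clock: 7.3
tcp_pos: [0.4882, 0.128, 0.3592]
tool_rot: [[0.982, 0.186, 0.003], [0.186, -0.982, -0.0], [0.003, 0.001, -1.0]]
force: [-1.1, -0.4, -0.4]
opening: 0.0361
```

View pics/w4.png

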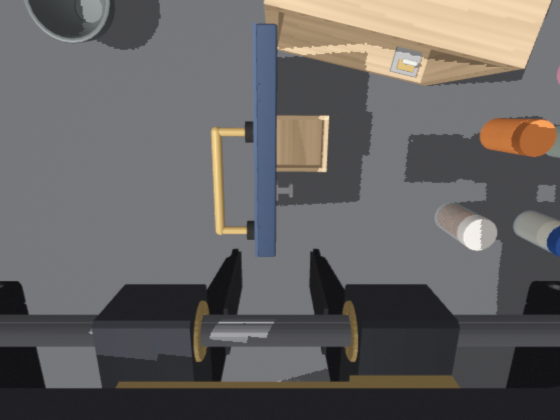

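The view shows the door top edge (255–276, 25–255), the bar (217,130–232), the holder rim (276–328, 116–171) and the catch roller (407,63). Now I'll measure them.

```bash
python3 - <<'E'
from h import *
z=load("pics/w4.npz");hsv=cv2.cvtColor(z["p"],cv2.COLOR_RGB2HSV);P=pts(z)
def fit(pp): 
    l=cv2.fitLine(np.array(pp)[:,:2].astype(np.float32),2,0,.01,.01).ravel(); return l,np.degrees(np.arctan2(l[1],l[0]))
m=(hsv[...,1]>100)&(hsv[...,0]>10)&(hsv[...,0]<32)&(hsv[...,2]>60)
b=[ray(z,205+np.nonzero(m[v,205:232])[0].mean(),v,.166) for v in range(140,225) if m[v,205:232].any()]
print("bar",fit(b)); print("bar ends",ray(z,217,129,.166),ray(z,220,234,.166))
d=(abs(P[...,2]-.195)<.004)&(hsv[...,0]>95)&(hsv[...,0]<130)&(hsv[...,1]>90)
r=cv2.minAreaRect(P[d][:,:2].astype(np.float32));print("door",r,cv2.boxPoints(r).round(4).tolist())
w=np.zeros(m.shape,bool);w[105:185,270:340]=1
hz=w&(abs(P[...,2]-.122)<.004)
q=P[hz][:,:2];r=cv2.minAreaRect(q.astype(np.float32));print("rim",hz.sum(),r,cv2.boxPoints(r).round(4).tolist())
f=w&(abs(P[...,2]-.098)<.004);r=cv2.minAreaRect(P[f][:,:2].astype(np.float32));print("floor",f.sum(),r)
# bar pose -> hinge-consistent phi
l,_=fit(b);ang=np.arctan2(l[1],l[0]);print("phi from bar",[ (np.pi/2+YAW-(ang%np.pi)) ])
for p in(1.30,1.33,1.36,1.39): print(p,"holder",dw(p,(.035,-.105)),"handle",dw(p,(-.049,-.14)))
# jar grasp from TCP
print("to jar",np.array([.603,-.264])-np.array([.4882,.128]))
E
```

```text
bar (array([0.9836339 , 0.1801788 , 0.48969525, 0.18663071], dtype=float32), np.float32(10.380175))
bar ends [0.54110952 0.19488401 0.166     ] [0.4359379  0.17682348 0.166     ]
door ((0.5326519012451172, 0.14494635164737701), (0.20241715013980865, 0.016962410882115364), 10.311531066894531) [[0.43160000443458557, 0.13519999384880066], [0.43459999561309814, 0.1185000017285347], [0.6337000131607056, 0.15469999611377716], [0.6306999921798706, 0.17139999568462372]]
rim 606 ((0.539043128490448, 0.10766567289829254), (0.059597890824079514, 0.05516738444566727), 10.77779769897461) [[0.5045999884605408, 0.12919999659061432], [0.5149000287055969, 0.07500000298023224], [0.5734999775886536, 0.08609999716281891], [0.5631999969482422, 0.14030000567436218]]
floor 2028 ((0.540877103805542, 0.11011603474617004), (0.05619685351848602, 0.05122518166899681), 10.30034065246582)
phi from bar [np.float32(1.3634281)]
1.3 holder [0.54160107 0.10431448] handle [0.48730101 0.17733847]
1.33 holder [0.5398618  0.10714275] handle [0.48777656 0.18176263]
1.36 holder [0.53820815 0.11002191] handle [0.4883846  0.18617055]
1.39 holder [0.5366416  0.11294939] handle [0.48912459 0.19055824]
to jar [ 0.1148 -0.392 ]
```

```bash
python3 -m jog '[[[0.115,-0.392,-0.08],[0,0,39]],[[0.115,-0.392,-0.08],[0,0,39]],[[0.115,-0.392,-0.08],[0,0,39]],[[0.115,-0.392,-0.08],[0,0,39]],[[0.115,-0.392,-0.08],[0,0,39]],[[0.115,-0.392,-0.08],[0,0,39]],[[0.115,-0.392,-0.08],[0,0,39]],[[0.115,-0.392,-0.08],[0,0,39]],[[0.115,-0.392,-0.08],[0,0,39]],[[0.115,-0.392,-0.08],[0,0,39]],[[0.115,-0.392,-0.08],[0,0,39]],[[0.115,-0.392,-0.08],[0,0,39]],[[0.115,-0.392,-0.08],[0,0,39]],[[0.115,-0.392,-0.08],[0,0,39]],[[0.115,-0.392,-0.08],[0,0,39]]]' 1; python3 - <<'E'
from h import *
s,z=grab("wrist","w5");P=pts(z)
m=(P[...,2]>.08)&(P[...,2]<.092)
n,lab=cv2.connectedComponents(m.astype(np.uint8))
for i in range(1,n):
    k=lab==i
    if k.sum()>150:
        q=P[k];c,r=cv2.minEnclosingCircle(q[:,:2].astype(np.float32));v,u=np.nonzero(k);print(np.round(c,4),round(r,4),k.sum(),q[:,2].max(),u.mean(),v.mean(),np.median(z["p"][k],0))
E
```

```text
clock: 8.6
tcp_pos: [0.6032, -0.2601, 0.2782]
tool_rot: [[0.644, 0.765, 0.0], [0.765, -0.644, -0.0], [0.0, 0.0, -1.0]]
force: [-0.3, 0.1, -0.6]
opening: 0.0948
[ 0.6941 -0.246 ] 0.0222 1692 0.08702594408993825 338.14539007092196 122.80260047281324 [241. 171. 197.]
[ 0.5959 -0.1717] 0.0222 1667 0.08668297278752896 210.49790041991602 129.3503299340132 [246. 167.  99.]
[ 0.4669 -0.1465] 0.0223 1480 0.0870853613835455 100.84324324324324 193.97635135135135 [235. 231. 227.]
[ 0.6035 -0.2631] 0.0221 1415 0.08699231985984174 277.28551236749115 195.5286219081272 [121.  82.  62.]
[ 0.4772 -0.2692] 0.0224 812 0.08646455163913302 197.9014778325123 271.9347290640394 [ 68. 117. 199.]
[ 0.5757 -0.3594] 0.0221 1174 0.0865127229876973 314.5025553662692 276.9557069846678 [239. 155.  88.]
```

View pics/w5.png

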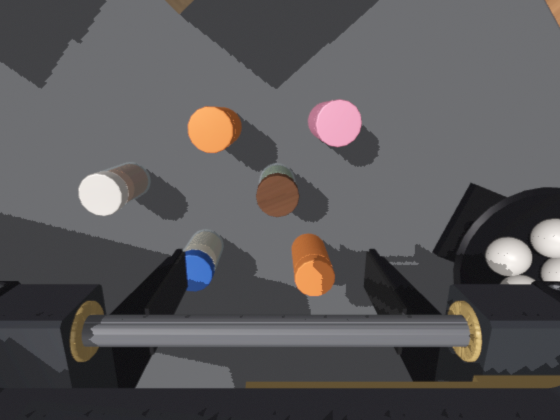

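The brown lid is at (277,195), i.e. (0.6035,-0.2631). The fingers will come down in the gaps between the jars.

```bash
python3 -m jog '[[[0,-0.003,-0.03],[0,0,0]],[[0,-0.003,-0.07],[0,0,0]],[[0,-0.003,-0.11],[0,0,0]],[[0,-0.003,-0.15],[0,0,0]],[[0,-0.003,-0.18],[0,0,0]],[[0,-0.003,-0.205],[0,0,0]],[[0,-0.003,-0.215],[0,0,0]],[[0,-0.003,-0.220],[0,0,0]],[[0,-0.003,-0.220],[0,0,0]]]' - && python3 -m jog '[[[0,0,0],[0,0,0]],[[0,0,0],[0,0,0]],[[0,0,0],[0,0,0]],[[0,0,0],[0,0,0]],[[0,0,0],[0,0,0]],[[0,0,0],[0,0,0]],[[0,0,0],[0,0,0]],[[0,0,0],[0,0,0]]]' -1
```

```text
clock: 9.4
tcp_pos: [0.6033, -0.2644, 0.0579]
tool_rot: [[0.645, 0.764, 0.0], [0.764, -0.645, -0.0], [0.0, 0.0, -1.0]]
force: [-0.4, 0.3, 0.4]
opening: 0.0953
clock: 10.07
tcp_pos: [0.603, -0.2649, 0.0577]
tool_rot: [[0.645, 0.764, 0.0], [0.764, -0.645, -0.0], [-0.0, 0.0, -1.0]]
force: [0.2, -0.3, 0.6]
opening: 0.0472
```

```bash
python3 -m jog '[[[0,0,0],[0,0,0]],[[0,0,0],[0,0,0]],[[0,0,0],[0,0,0]],[[0,0,0],[0,0,0]],[[0,0,0.01],[0,0,0]],[[0,0,0.04],[0,0,0]],[[0,0,0.08],[0,0,0]],[[0,0,0.12],[0,0,0]],[[0,0,0.16],[0,0,0]],[[0,0,0.18],[0,0,0]],[[0,0,0.18],[0,0,0]]]' -; python3 - <<'E'
from h import *
s,z=grab("wrist","w6");P=pts(z)
from station import robot
t=s["tcp_pos"];print(t)
hsv=cv2.cvtColor(z["p"],cv2.COLOR_RGB2HSV)
m=(abs(P[...,2]-(t[2]+.027))<.012)&(np.hypot(P[...,0]-t[0],P[...,1]-t[1])<.04)
q=P[m];print(m.sum());c,r=cv2.minEnclosingCircle(q[:,:2].astype(np.float32));print(c,r,q[:,2].max())
E
```

```text
clock: 10.98
tcp_pos: [0.6043, -0.2655, 0.2438]
tool_rot: [[0.645, 0.764, 0.008], [0.764, -0.645, -0.004], [0.002, 0.009, -1.0]]
force: [-0.2, 0.3, -1.8]
opening: 0.0437
[ 0.60431123 -0.26547569  0.24383274]
7674
(0.610884964466095, -0.2577272057533264) 0.032213691622018814 0.28283217842300434
```

View pics/w6.png

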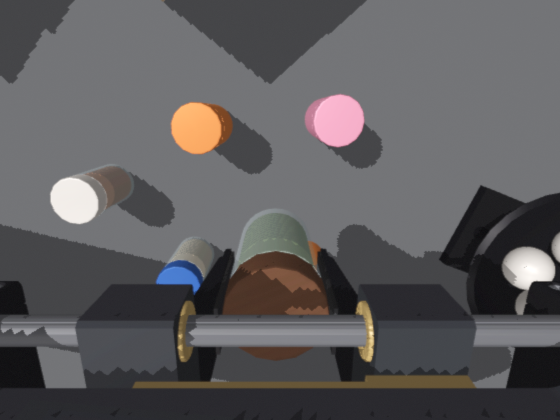

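The jar is gripped level and upright. I'll carry it over to a point above the holder.

```bash
python3 -m jog '[[[-0.02,0.03,0.04],[0,0,5]],[[-0.045,0.07,0.04],[0,0,10]],[[-0.065,0.1,0.04],[0,0,16]],[[-0.065,0.14,0.04],[0,0,22]],[[-0.065,0.18,0.04],[0,0,28]],[[-0.065,0.22,0.04],[0,0,34]],[[-0.065,0.26,0.04],[0,0,40]],[[-0.065,0.295,0.04],[0,0,46]],[[-0.065,0.325,0.04],[0,0,50.5]],[[-0.065,0.350,0.04],[0,0,50.5]],[[-0.065,0.365,0.04],[0,0,50.5]],[[-0.065,0.373,0.04],[0,0,50.5]],[[-0.065,0.373,0.04],[0,0,50.5]],[[-0.065,0.373,0.04],[0,0,50.5]],[[-0.065,0.373,0.04],[0,0,50.5]]]' -; python3 - <<'E'
from h import *
from station import robot
print(robot.state()["tcp_pos"])
s,z=grab("wrist","w7");print(s["tcp_pos"],s["joint_positions"]);print(robot.state()["tcp_pos"],robot.state()["tool_rot"][0])
grab("side","sd7");print(robot.state()["tcp_pos"])
P=pts(z);hsv=cv2.cvtColor(z["p"],cv2.COLOR_RGB2HSV)
d=(abs(P[...,2]-.195)<.004)&(hsv[...,0]>95)&(hsv[...,0]<130)&(hsv[...,1]>90)
r=cv2.minAreaRect(P[d][:,:2].astype(np.float32));print("door",r)
E
```

```text
clock: 12.28
tcp_pos: [0.538, 0.1072, 0.2771]
tool_rot: [[-0.178, 0.984, -0.001], [0.984, 0.178, -0.0], [-0.0, -0.001, -1.0]]
force: [1.1, -0.3, -1.2]
opening: 0.0436
[0.53802736 0.10719748 0.27713811]
[0.53802736 0.10719748 0.27713811] [ 7.63352829e-02  3.38918341e-01  1.68911143e+00 -1.99504274e-04
  1.11439290e+00 -1.02876654e-01]
[0.53807912 0.10709169 0.27733687] [-1.77988973e-01  9.84032362e-01 -4.86842099e-04]
[0.53814571 0.10709733 0.27746002]
door ((0.5320435166358948, 0.14649207890033722), (0.20369158685207367, 0.020100582391023636), 10.43306827545166)
```

View pics/w7.png

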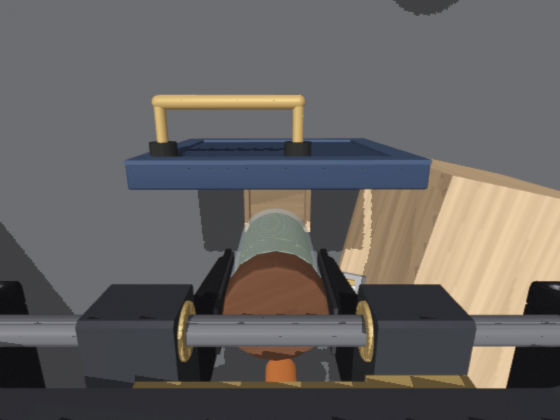

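```bash
python3 - <<'E'
from h import *
z=load("pics/w7.npz");h=.2771+.0273
hsv=cv2.cvtColor(z["p"],cv2.COLOR_RGB2HSV);P=pts(z)
m=(hsv[...,0]<14)&(hsv[...,1]>90)&(P[...,2]>.29);m[:,:200]=0;m[:,350:]=0;m[365:]=0
c=m[:,272:282].mean(1);r=np.nonzero(c>.5)[0];print(r.min(),r.max())
# fit circle to visible lid-plane points
q=P[m&(abs(P[...,2]-h)<.003)][:,:2];print(len(q),cv2.minEnclosingCircle(q.astype(np.float32)))
for v in(r.min(),r.max()):print(ray(z,277,v,h))
E
```

```text
253 360
4882 ((0.5381647348403931, 0.1085023581981659), 0.022462159395217896)
[0.53359943 0.13590448 0.3044    ]
[0.54236644 0.08807017 0.3044    ]
```

```bash
python3 -m jog '[[[0.001,0.0025,-0.01],[0,0,0]],[[0.001,0.0025,-0.03],[0,0,0]],[[0.001,0.0025,-0.05],[0,0,0]],[[0.001,0.0025,-0.07],[0,0,0]],[[0.001,0.0025,-0.085],[0,0,0]],[[0.001,0.0025,-0.097],[0,0,0]],[[0.001,0.0025,-0.105],[0,0,0]],[[0.001,0.0025,-0.112],[0,0,0]],[[0.001,0.0025,-0.115],[0,0,0]],[[0.001,0.0025,-0.115],[0,0,0]]]' - ; python3 -m jog '[[[0,0,-0.002],[0,0,0]],[[0,0,-0.004],[0,0,0]],[[0,0,-0.006],[0,0,0]],[[0,0,-0.006],[0,0,0]],[[0,0,-0.006],[0,0,0]]]' -
```

```text
clock: 13.22
tcp_pos: [0.539, 0.1105, 0.1622]
tool_rot: [[-0.179, 0.984, -0.0], [0.984, 0.179, -0.0], [0.0, -0.0, -1.0]]
force: [-0.0, -0.5, -1.5]
opening: 0.0437
clock: 13.63
tcp_pos: [0.5391, 0.1107, 0.1568]
tool_rot: [[-0.179, 0.984, 0.0], [0.984, 0.179, 0.0], [-0.0, 0.0, -1.0]]
force: [-0.2, -0.3, -1.9]
opening: 0.0439
```

```bash
python3 -m jog '[[[0,0,-0.001],[0,0,0]],[[0,0,-0.0015],[0,0,0]],[[0,0,-0.0015],[0,0,0]]]' - ; python3 -m jog '[[[0,0,0],[0,0,0]],[[0,0,0],[0,0,0]],[[0,0,0],[0,0,0]],[[0,0,0],[0,0,0]],[[0,0,0],[0,0,0]],[[0,0,0],[0,0,0]]]' 0.47; python3 - <<'E'
from h import *
s,z=grab("wrist","w8");P=pts(z)
hsv=cv2.cvtColor(z["p"],cv2.COLOR_RGB2HSV)
m=(hsv[...,0]<14)&(hsv[...,1]>90)&(abs(P[...,2]-.183)<.006);m[:,:200]=0;m[:,350:]=0;m[365:]=0
q=P[m];print(len(q),cv2.minEnclosingCircle(q[:,:2].astype(np.float32)),np.median(q[:,2]))
E
```

```text
clock: 13.88
tcp_pos: [0.5392, 0.1106, 0.1555]
tool_rot: [[-0.179, 0.984, 0.001], [0.984, 0.179, 0.0], [-0.0, 0.001, -1.0]]
force: [-0.1, -0.4, 3.0]
opening: 0.0434
clock: 14.38
tcp_pos: [0.5391, 0.1106, 0.1551]
tool_rot: [[-0.179, 0.984, 0.0], [0.984, 0.179, -0.0], [-0.0, 0.0, -1.0]]
force: [-0.2, 1.2, -1.2]
opening: 0.0694
4586 ((0.5390894412994385, 0.11210786551237106), 0.02210971713066101) 0.1822816882231807
```

```bash
python3 -m jog '[[[0,0,0.015],[0,0,0]],[[0,0,0.04],[0,0,0]],[[0,0,0.08],[0,0,0]],[[0,0,0.12],[0,0,0]],[[0,0,0.16],[0,0,-4]],[[0,0,0.17],[0,0,-11]],[[-0.01,0.02,0.17],[0,0,-18]],[[-0.02,0.04,0.17],[0,0,-25]],[[-0.04,0.06,0.17],[0,0,-32]],[[-0.05,0.076,0.17],[0,0,-39]],[[-0.05,0.076,0.17],[0,0,-46]],[[-0.05,0.076,0.17],[0,0,-53]],[[-0.05,0.076,0.17],[0,0,-60]],[[-0.05,0.076,0.17],[0,0,-67]],[[-0.05,0.076,0.17],[0,0,-74]],[[-0.05,0.076,0.17],[0,0,-81]],[[-0.05,0.076,0.17],[0,0,-88]],[[-0.05,0.076,0.17],[0,0,-90]],[[-0.05,0.076,0.17],[0,0,-90]],[[-0.05,0.076,0.17],[0,0,-90]]]' - ; python3 -m jog '[[[0,0,0],[0,0,0]],[[0,0,0],[0,0,0]],[[0,0,0],[0,0,0]]]' -0.24; python3 - <<'E'
from h import *
from station import robot
s,z=grab("wrist","w9");P=pts(z);print(s["tcp_pos"],s["opening"])
hsv=cv2.cvtColor(z["p"],cv2.COLOR_RGB2HSV)
m=(hsv[...,1]>100)&(hsv[...,0]>10)&(hsv[...,0]<32)&(hsv[...,2]>60)&(abs(P[...,2]-.167)<.006)
q=P[m][:,:2];u=np.array([.9837,.18]);n=np.array([.18,-.9837]);a=q@n
b=q[a<np.percentile(a,50)];print("bar normal med",np.median(b@n),"along",(q@u).min(),(q@u).max(),"tcp",s["tcp_pos"][:2]@n,s["tcp_pos"][:2]@u)
k=(hsv[...,0]<14)&(hsv[...,1]>90)&(abs(P[...,2]-.183)<.006);print(k.sum(),cv2.minEnclosingCircle(P[k][:,:2].astype(np.float32)))
E
```

```text
clock: 16.1
tcp_pos: [0.489, 0.1866, 0.3251]
tool_rot: [[0.984, 0.181, -0.0], [0.181, -0.984, -0.0], [-0.0, 0.0, -1.0]]
force: [1.0, -0.5, 0.6]
opening: 0.0698
clock: 16.35
tcp_pos: [0.4891, 0.1866, 0.3252]
tool_rot: [[0.984, 0.18, -0.0], [0.18, -0.984, -0.0], [-0.0, 0.0, -1.0]]
force: [-0.1, 0.0, 0.2]
opening: 0.0547
[0.48905271 0.18663978 0.32516091] 0.05469919285347829
bar normal med -0.09684757714965539 along 0.46116282284740845 0.5707375205200608 tcp -0.09556806240950443 0.5146763100900243
2063 ((0.5394400954246521, 0.11227579414844513), 0.021748747676610947)
```

View pics/w9.png

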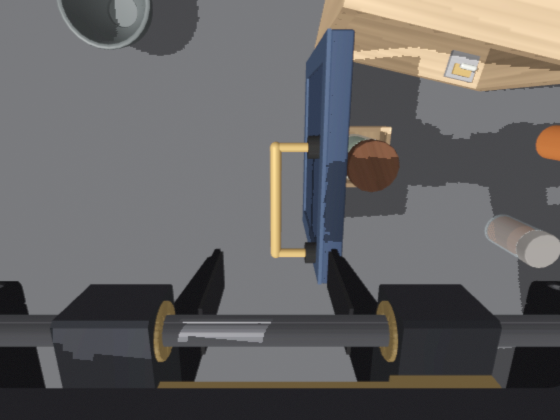

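The jar stands upright in the holder with its lid at (371,165), and the bar is below the fingers. I'll lower the cage over the bar.

```bash
python3 -m jog '[[[0,0.001,0],[0,0,0]],[[0,0.001,0],[0,0,0]],[[0,0.001,0],[0,0,0]],[[0,0.001,0],[0,0,0]],[[0,0.001,-0.03],[0,0,0]],[[0,0.001,-0.06],[0,0,0]],[[0,0.001,-0.09],[0,0,0]],[[0,0.001,-0.115],[0,0,0]],[[0,0.001,-0.135],[0,0,0]],[[0,0.001,-0.147],[0,0,0]],[[0,0.001,-0.158],[0,0,0]],[[0,0.001,-0.158],[0,0,0]]]' - && python3 -m jog '[[[0,0,0],[0,0,0]],[[0,0,0],[0,0,0]],[[0,0,0],[0,0,0]],[[0,0,0],[0,0,0]]]' -0.62; python3 - <<'E'
from h import *
from station import robot
t=np.array(dw(1.363,(-.049,-.14)));s=robot.state()["tcp_pos"];print(s,t)
for p in np.arange(1.36,.04,-.07):
    w=(1.363-p)/1.3
    print(round(p,2),(dw(p,(-.0525,-.140))-s[:2]).round(4),round(np.degrees(1.363-p),1))
print("phi .06",dw(.06,(-.0525,-.140))-s[:2])
E
```

```text
clock: 17.4
tcp_pos: [0.4883, 0.1874, 0.1653]
tool_rot: [[0.984, 0.179, -0.003], [0.179, -0.984, -0.001], [-0.003, 0.0, -1.0]]
force: [-0.5, -0.2, 0.2]
opening: 0.0362
clock: 17.73
tcp_pos: [0.4893, 0.1877, 0.1679]
tool_rot: [[0.984, 0.179, 0.001], [0.179, -0.984, 0.0], [0.001, 0.0, -1.0]]
force: [0.2, 0.5, 0.0]
opening: 0.0192
[0.48933371 0.18772647 0.16791107] [0.48845267 0.18661029]
1.36 [-0.0016  0.0019] 0.2
1.29 [-0.003  -0.0085] 4.2
1.22 [-0.0038 -0.0189] 8.2
1.15 [-0.0038 -0.0294] 12.2
1.08 [-0.003  -0.0398] 16.2
1.01 [-0.0015 -0.0502] 20.2
0.94 [ 0.0006 -0.0604] 24.2
0.87 [ 0.0035 -0.0705] 28.2
0.8 [ 0.0071 -0.0803] 32.3
0.73 [ 0.0114 -0.0898] 36.3
0.66 [ 0.0163 -0.0991] 40.3
0.59 [ 0.0219 -0.1079] 44.3
0.52 [ 0.0281 -0.1164] 48.3
0.45 [ 0.0348 -0.1244] 52.3
0.38 [ 0.0421 -0.1319] 56.3
0.31 [ 0.0499 -0.1389] 60.3
0.24 [ 0.0582 -0.1453] 64.3
0.17 [ 0.0669 -0.1511] 68.4
0.1 [ 0.076  -0.1563] 72.4
phi .06 [ 0.08130815 -0.15898676]
```

```bash
python3 -m jog '[[[-0.001,-0.001,0],[0,0,1]],[[-0.002,-0.004,0],[0,0,2.5]],[[-0.003,-0.0085,0],[0,0,4.2]],[[-0.0035,-0.0137,0],[0,0,6.2]],[[-0.0038,-0.0189,0],[0,0,8.2]],[[-0.0038,-0.0242,0],[0,0,10.2]],[[-0.0038,-0.0294,0],[0,0,12.2]],[[-0.0035,-0.0346,0],[0,0,14.2]],[[-0.003,-0.0398,0],[0,0,16.2]],[[-0.0023,-0.045,0],[0,0,18.2]],[[-0.0015,-0.0502,0],[0,0,20.2]],[[-0.0005,-0.0553,0],[0,0,22.2]],[[0.0006,-0.0604,0],[0,0,24.2]],[[0.002,-0.0655,0],[0,0,26.2]],[[0.0035,-0.0705,0],[0,0,28.2]],[[0.0053,-0.0754,0],[0,0,30.2]],[[0.0071,-0.0803,0],[0,0,32.3]],[[0.0092,-0.0851,0],[0,0,34.3]],[[0.0114,-0.0898,0],[0,0,36.3]]]' -
```

```text
clock: 19.32
tcp_pos: [0.5005, 0.0976, 0.1675]
tool_rot: [[0.685, 0.729, 0.0], [0.729, -0.685, 0.0], [0.0, 0.0, -1.0]]
force: [0.6, 0.1, -0.4]
opening: 0.018
```

```bash
python3 -m jog '[[[0.0024,-0.0047,0],[0,0,2]],[[0.0049,-0.0093,0],[0,0,4]],[[0.0077,-0.0137,0],[0,0,6]],[[0.0105,-0.0181,0],[0,0,8]],[[0.0136,-0.0224,0],[0,0,10]],[[0.0167,-0.0266,0],[0,0,12]],[[0.02,-0.0306,0],[0,0,14]],[[0.0234,-0.0346,0],[0,0,16]],[[0.027,-0.0384,0],[0,0,18]],[[0.0307,-0.0421,0],[0,0,20]],[[0.0346,-0.0456,0],[0,0,22]],[[0.0385,-0.0491,0],[0,0,24]],[[0.0426,-0.0523,0],[0,0,26]],[[0.0468,-0.0555,0],[0,0,28]],[[0.051,-0.0585,0],[0,0,30]],[[0.0555,-0.0613,0],[0,0,32.1]],[[0.058,-0.063,0],[0,0,33.4]],[[0.0607,-0.0643,0],[0,0,34.4]],[[0.0607,-0.0643,0],[0,0,34.4]]]' -; python3 - <<'E'
from h import *
from station import robot
s=robot.state()["tcp_pos"];print(s)
for p in(.1,.07,.05,.04,.03,.02,0): print(p,(dw(p,(-.045,-.140))-s[:2]).round(4),round(np.degrees(p),1))
E
```

```text
clock: 20.9
tcp_pos: [0.5615, 0.0333, 0.1673]
tool_rot: [[0.155, 0.988, 0.001], [0.988, -0.155, -0.0], [-0.0, 0.001, -1.0]]
force: [-0.1, 0.1, 1.0]
opening: 0.018
[0.56149192 0.03328387 0.16732928]
0.1 [ 0.0112 -0.0028] 5.7
0.07 [ 0.0153 -0.0046] 4.0
0.05 [ 0.018  -0.0058] 2.9
0.04 [ 0.0193 -0.0063] 2.3
0.03 [ 0.0207 -0.0068] 1.7
0.02 [ 0.0221 -0.0074] 1.1
0 [ 0.0249 -0.0084] 0.0
```

```bash
python3 -m jog '[[[0.004,-0.001,0],[0,0,1]],[[0.008,-0.002,0],[0,0,2]],[[0.011,-0.003,0],[0,0,3]],[[0.014,-0.004,0],[0,0,4]],[[0.017,-0.005,0],[0,0,5]],[[0.017,-0.005,0],[0,0,5]],[[0.017,-0.005,0],[0,0,5]]]' -; python3 -m jog '[[[0.001,0,0],[0,0,0.4]],[[0.002,-0.001,0],[0,0,0.8]],[[0.003,-0.001,0],[0,0,1]],[[0.003,-0.001,0],[0,0,1]]]' -;  python3 -m jog '[[[0.001,0,0],[0,0,0.4]],[[0.002,-0.001,0],[0,0,0.8]],[[0.002,-0.001,0],[0,0,1]],[[0.002,-0.001,0],[0,0,1]]]' -
```

```text
clock: 21.48
tcp_pos: [0.5783, 0.0285, 0.1671]
tool_rot: [[0.069, 0.998, 0.0], [0.998, -0.069, 0.0], [0.0, 0.0, -1.0]]
force: [-0.2, 0.1, -0.0]
opening: 0.0182
clock: 21.82
tcp_pos: [0.5812, 0.0275, 0.1672]
tool_rot: [[0.052, 0.999, -0.0], [0.999, -0.052, -0.0], [-0.0, -0.0, -1.0]]
force: [-1.5, -0.2, 0.0]
opening: 0.0179
clock: 22.15
tcp_pos: [0.5828, 0.0267, 0.167]
tool_rot: [[0.034, 0.999, -0.001], [0.999, -0.034, 0.0], [0.0, -0.001, -1.0]]
force: [-4.0, 1.6, 0.9]
opening: 0.0182
```

```bash
for i in 1; do :; done; python3 -m jog '[[[0.001,0,0],[0,0,0]],[[0.002,0,0],[0,0,0.3]],[[0.002,0,0],[0,0,0.3]]]' -; python3 -m jog '[[[0.001,0,0],[0,0,0]],[[0.0015,0,0],[0,0,0]],[[0.0015,0,0],[0,0,0]]]' -
```

```text
clock: 22.4
tcp_pos: [0.5846, 0.0267, 0.167]
tool_rot: [[0.029, 1.0, -0.002], [1.0, -0.029, 0.0], [0.0, -0.002, -1.0]]
force: [-7.2, 1.3, 2.3]
opening: 0.0179
clock: 22.65
tcp_pos: [0.5857, 0.0266, 0.167]
tool_rot: [[0.029, 1.0, -0.003], [1.0, -0.029, 0.0], [-0.0, -0.003, -1.0]]
force: [-8.1, 0.6, 2.6]
opening: 0.018
```

```bash
python3 -m jog '[[[0.001,0,0],[0,0,0]],[[0.0015,0,0],[0,0,0]],[[0.0015,0,0],[0,0,0]]]' -
```

```text
clock: 22.9
tcp_pos: [0.5868, 0.0265, 0.1669]
tool_rot: [[0.029, 1.0, -0.004], [1.0, -0.029, -0.0], [-0.0, -0.004, -1.0]]
force: [-10.4, 0.6, 3.6]
opening: 0.0177
```

```bash
python3 -m jog '[[[0.001,0,0],[0,0,0]],[[0.0015,0,0],[0,0,0]],[[0.0015,0,0],[0,0,0]]]' -
```

```text
clock: 23.15
tcp_pos: [0.5879, 0.0264, 0.1669]
tool_rot: [[0.029, 1.0, -0.005], [1.0, -0.029, -0.0], [-0.0, -0.005, -1.0]]
force: [-12.4, -0.0, 6.1]
opening: 0.0183
```

```bash
python3 -m jog '[[[0.001,0,0],[0,0,0]],[[0.001,0,0],[0,0,0]],[[0.001,0,0],[0,0,0]]]' -
```

```text
clock: 23.4
tcp_pos: [0.5887, 0.0264, 0.167]
tool_rot: [[0.029, 1.0, -0.005], [1.0, -0.029, -0.0], [-0.0, -0.005, -1.0]]
force: [-14.4, -0.4, 6.8]
opening: 0.0183
```

```bash
python3 -m jog '[[[0.001,0,0],[0,0,0]],[[0.001,0,0],[0,0,0]],[[0.001,0,0],[0,0,0]]]' -
```

```text
clock: 23.65
tcp_pos: [0.5894, 0.0263, 0.1669]
tool_rot: [[0.029, 1.0, -0.006], [1.0, -0.029, -0.0], [-0.001, -0.006, -1.0]]
force: [-14.8, -1.0, 7.2]
opening: 0.0177
```

```bash
python3 -m jog '[[[0.001,0,0],[0,0,0]],[[0.001,0,0],[0,0,0]],[[0.001,0,0],[0,0,0]]]' -
```

```text
clock: 23.9
tcp_pos: [0.5901, 0.0263, 0.1669]
tool_rot: [[0.029, 1.0, -0.006], [1.0, -0.029, -0.0], [-0.001, -0.006, -1.0]]
force: [-17.0, -0.8, 8.4]
opening: 0.018
```

```bash
python3 -m jog '[[[0.0007,0,0],[0,0,0]],[[0.0007,0,0],[0,0,0]],[[0.0007,0,0],[0,0,0]]]' -
```

```text
clock: 24.15
tcp_pos: [0.5906, 0.0263, 0.1669]
tool_rot: [[0.029, 1.0, -0.007], [1.0, -0.029, -0.0], [-0.001, -0.007, -1.0]]
force: [-18.3, -1.9, 8.9]
opening: 0.0182
```

```bash
python3 -m jog '[[[0.0007,0,0],[0,0,0]],[[0.0007,0,0],[0,0,0]],[[0.0007,0,0],[0,0,0]]]' -
```

```text
clock: 24.4
tcp_pos: [0.5911, 0.0262, 0.1669]
tool_rot: [[0.029, 1.0, -0.007], [1.0, -0.029, -0.0], [-0.001, -0.007, -1.0]]
force: [-19.4, -1.9, 9.1]
opening: 0.0183
```

```bash
python3 -m jog '[[[0.0005,0,0],[0,0,0]],[[0.0005,0,0],[0,0,0]],[[0.0005,0,0],[0,0,0]]]' -
```

```text
clock: 24.65
tcp_pos: [0.5923, 0.0261, 0.1669]
tool_rot: [[0.029, 1.0, -0.005], [1.0, -0.029, -0.001], [-0.001, -0.005, -1.0]]
force: [-10.4, 0.3, 1.8]
opening: 0.0181
```

```bash
python3 -m jog '[[[0.0005,0,0],[0,0,0]],[[0.0005,0,0],[0,0,0]],[[0.0005,0,0],[0,0,0]]]' -
```

```text
clock: 24.9
tcp_pos: [0.5932, 0.0262, 0.1668]
tool_rot: [[0.029, 1.0, -0.005], [1.0, -0.029, -0.001], [-0.001, -0.005, -1.0]]
force: [-12.8, -1.3, 4.8]
opening: 0.0185
```

It snapped over: the force dropped from about 20 to 10 N. I'll back off, open the cage and lift.

```bash
python3 -m jog '[[[-0.003,0,0],[0,0,0]],[[-0.006,0,0],[0,0,0]],[[-0.009,0,0],[0,0,0]],[[-0.0115,0,0],[0,0,0]],[[-0.0115,0,0],[0,0,0]],[[-0.0115,0,0],[0,0,0]]]' -; python3 -m jog '[[[0,0,0],[0,0,0]],[[0,0,0],[0,0,0]],[[0,0,0],[0,0,0]]]' -0.28
```

```text
clock: 25.4
tcp_pos: [0.584, 0.0265, 0.1674]
tool_rot: [[0.029, 1.0, 0.001], [1.0, -0.029, -0.0], [-0.0, 0.001, -1.0]]
force: [-0.2, -0.6, -0.1]
opening: 0.0183
clock: 25.65
tcp_pos: [0.5837, 0.0265, 0.1672]
tool_rot: [[0.029, 1.0, 0.0], [1.0, -0.029, -0.0], [-0.0, 0.0, -1.0]]
force: [-0.8, 0.4, -0.2]
opening: 0.0317
```

```bash
python3 -m jog '[[[0,0,0],[0,0,0]],[[-0.001,0,0.015],[0,0,0]],[[-0.001,0,0.04],[0,0,0]],[[-0.001,0,0.08],[0,0,0]],[[-0.001,0,0.12],[0,0,0]],[[-0.001,0,0.155],[0,0,0]],[[-0.001,0,0.155],[0,0,0]],[[-0.001,0,0.155],[0,0,0]]]' -; python3 - <<'E'
from h import *
s,z=grab("wrist","w10");P=pts(z);hsv=cv2.cvtColor(z["p"],cv2.COLOR_RGB2HSV)
m=(hsv[...,1]>100)&(hsv[...,0]>10)&(hsv[...,0]<32)&(hsv[...,2]>60)
bar=[]
for v in range(120,243):
    u=np.nonzero(m[v,255:292])[0]
    if 0<len(u)<16: bar.append(ray(z,255+u.mean(),v,.166))
bar=np.array(bar);l=cv2.fitLine(bar[:,:2].astype(np.float32),2,0,.01,.01).ravel();print("bar",l,"yaw",np.degrees(np.arctan2(-l[0],l[1])),s["tcp_pos"])
d=(abs(P[...,2]-.195)<.0035)&(hsv[...,0]>95)&(hsv[...,0]<130)&(P[...,0]<.66);r=cv2.minAreaRect(P[d][:,:2].astype(np.float32));print("door",r)
s,z=grab("scene","s10");P=pts(z)
for k,c in dict(blue=(.4772,-.2692),white=(.4669,-.1465),mortar=(.649,.4025)).items():
    q=P[(np.hypot(P[...,0]-c[0],P[...,1]-c[1])<.06)&(P[...,2]>(.0815 if k!="mortar" else .056))&(P[...,2]<.095)]
    print(k,cv2.minEnclosingCircle(q[:,:2].astype(np.float32)))
cv2.imwrite("pics/w10c.png",np.hstack([cv2.imread("pics/w10.png")[:300,150:550]]))
E
```

```text
clock: 26.32
tcp_pos: [0.5829, 0.0265, 0.324]
tool_rot: [[0.029, 1.0, 0.004], [1.0, -0.029, -0.0], [-0.0, 0.004, -1.0]]
force: [-0.3, -0.1, -0.9]
opening: 0.0343
bar [0.02698149 0.99963593 0.58308905 0.03120855] yaw -1.5461131 [0.58291745 0.02654084 0.32395693]
door ((0.6314433217048645, 0.06085336208343506), (0.20198309421539307, 0.02031535841524601), 88.37284851074219)
blue ((0.47753193974494934, -0.26847466826438904), 0.022409673780202866)
white ((0.46671921014785767, -0.14631468057632446), 0.022861206904053688)
mortar ((0.6479914784431458, 0.4010774791240692), 0.0509345680475235)
```

View pics/w10c.png

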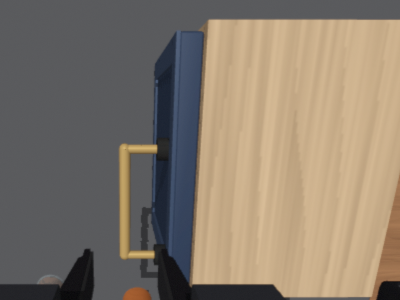

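The door is flush with the cupboard (crop columns 165-205). Its pose matches the starting one, so I'm handing in.

```bash
python3 -c "
from station import robot
print(robot.hand_in())"
```

```text
the job is handed in; nothing more can be done
None
```

The jar with the wooden lid is in the door holder, the door is snapped shut, and I handed the job in at about 26 s. No verdict is reported.

- **Opening:** I caged the bar handle loosely between the fingers and pulled. The catch let go at about 10–11 N, and I swung the door to about 1.36 rad.
- **Jar:** I set the jar down until it touched the holder floor and let go. It stood level, about 2 mm from the measured holder centre.
- **Closing:** I swung the door shut slowly (about 0.4 rad/s) by the handle and pushed it over the roller in small steps. The push peaked at about 19–20 N on the wrist reading, a little above the stated 14–18 N but below 24 N. It then dropped to about 10 N as the door snapped in.

**Last checks:**
- **Door:** the handle bar and door edge match their starting pose, with the bar angle within 0.1° (about 0.002 rad).
- **Bystanders:** the blue and white jars and the mortar are within about 2 mm of where they were.
- **Robot:** the gripper was clear, about 0.15 m above the handle.
- **Not checked:** I could not see the jar once the door was closed; it was last seen upright in the holder before closing.

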